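# Lay the tall book down in the bedside drawer and shut it

## Robot

A 6-joint arm with a two-finger parallel gripper is mounted at the origin on the work surface. World frame = base frame: x ahead of the robot, y to its left, z up, the work surface at z = 0. Lengths are in m, angles in rad, forces in N, time in s.
With the tool pointing down it reaches from about 0.25 to 0.725 m from the base axis. Payload 4 kg.
Tool frame: the origin (TCP) lies on the centre line of the jaws, within the pads' length; the fingertips stand 25 mm ahead of it and the grasp point (between the pads) lies 6 mm ahead of it; z points along the fingers, x is the direction in which the jaws open and shut, and the axes are right-handed (so a half turn about z gives the same grasp; the last joint's range is limited). The gripper opens to 85 mm and grips with 20 to 120 N. Pads are 22 mm wide; open, the fingers measure 114 mm over their backs; the gripper's body (76 mm by 85 mm) begins 54 mm behind the grasp point. The pads swing forward as they close: fully open they stand 13 mm farther back than shut.
Start: joints at [0, 0.241, 0.005, 1.335, 0, 1.571], TCP at [0.5, -0, 0.256] pointing down, gripper open.
Joint ranges: [-2.72, 2.72], [-1.05, 1.87], [-1.09, 1.28], [-1.99, 2.15], [-1.42, 1.44], [-3.14, 3.14]. Speed limits (rad/s): [2.79, 2.79, 3.14, 3.14, 3.14, 3.14].

## Interface

Orientations are given as a unit quaternion [x, y, z, w].
In Python, from workcell import bot, imaging, order gives the robot as it stands.
- The arm moves only by the tool carry_out, never from a script. Its argument "moves" is a list of rows, each a list of 5 numbers: the shift along the tool's x, y, z scaled (see below), then the turn about the tool's z scaled (see below), then the opening, from -1 (shut) to 1 (fully open). In form: [[tx, ty, tz, roll, hand], ...]. A call has 1 to 20 rows; each row is the pose to reach, as a shift and turn from the pose commanded when the call began, along the tool's axes at that moment; what a row does not reach only later rows make up. The controller multiplies each number of a shift by 0.1 m and each number of a turn by 90 degrees. A row lasts 1/10 s, in which the tool goes at most 50 mm and 8.59 degrees, less where a joint would pass 70% of its speed; a pose out of reach is approached as far as the arm can. A call with a number of a shift or a turn outside -1 to 1 is refused whole. A call with a gripper value outside its range is refused whole. The fingers move at their own pace and stop on an object; the grip force is fixed at half the most. Time passes only in rows, so rows that repeat a pose let the fingers close. It gives the time, the measured TCP pose, the force and the opening at its end, in the units of the state.
- bot.get_obs(): the state, without advancing time (a new reading comes with each control period).
- imaging.camera(name): name is "scene" or "side" or "wrist"; returns the picture (384x512x3 uint8, red, green, blue); there is no depth.
- imaging.camera_model(name): a dict with "fovy" (degrees; the focal length in pixels is half the picture's height over the tangent of half this angle, whatever the lens; pixels are square), "cx", "cy" (the principal point, pixels), "eye" and "rotation" of the camera in the world. Camera axes: x right, y up, looking along -z (the intrinsics and any distortion apply to the point x, -y, -z); pixel columns grow to the right and rows downward; lengths in m; the calibration is good to about 2 mm. A picture is of the moment at which its call begins: read the wrist's pose just before it. camera_model takes no time and is no camera call; for the wrist camera it gives the pose at the moment of the call.
- order.job_done(): hands the job in, once; it reports no verdict.
The state is a dict: "clock": time; "joint_pos": joint angles; "joint_vel": joint speeds; "tau": joint torques, N m; "eef_pos": TCP position; "tool_rot": TCP orientation; "ft_force": force on the tool from outside, world axes, zero at the start; "ft_torque": the same for the moment, N m; "grip_width": finger opening in m.
Only numpy, scipy, OpenCV 4.12 (cv2) and the standard library are available. Lean on these libraries where they do the work, as an engineer would, in place of code of your own. Each camera call takes 0.05 s, during which the arm holds its last target.

## Task

The thick book standing upright in the open bedside drawer is too tall for the drawer to shut. Without lifting it out of the drawer, tip the book over sideways so that it lies flat on its cover on the drawer floor (as it stands there is not enough room for it to fall flat, so first shift it over until it touches one side wall, then push near its top towards the other), and then push the drawer gently but fully home. Leave the remote control in the drawer and everything else where it stands.

Things in the scene. Friction and masses are not known exactly. Their poses are not given: they have to be found in the camera images.
- book_mid (a point): Centre of a thick black-covered paperback, 200 mm tall, 130 mm wide, 45 mm thick, about 0.5 kg (0.35 to 0.7). Starts upright on the drawer floor; this point is 100 mm above its foot. Its z axis runs up its height, x along its 130 mm width (spine at +x), y through its 45 mm thickness. Its covers face the drawer's side walls (yaw within 0.08 rad).
- chest: Low wooden bedside chest standing fixed on the table, 310 mm wide (its y), 270 mm deep, 115 mm high, with one drawer. The origin is at table height under the middle of its front face; x points into the chest (away from the robot), y to the left, z up. From x = 0 back lies its top board (underside 103 mm up), with an 18 mm notepad tray and a coaster fixed on it.
- drawer (a joint): How far the drawer has been pushed in, m: 0 = pulled fully out (start), 0.225 = fully home. It slides along the chest's x on runners with about 3 N of friction, no catch or spring.
- drawer_floor (a point): Middle of the drawer's inner floor, 22 mm above the table; axes as the chest's. Inside: 235 mm along x, 254 mm along y (side walls at y = +-127 mm); walls 8 mm thick, rims 68 mm above this floor. Fully out, its rear 10 mm are under the chest's top. A book tipped sideways pivots on its lower edge: it lies flat only if its foot was within about 8 mm of the wall it falls away from.
- drawer_front (a point): Centre of the outer face of the drawer's front panel: a vertical board 310 mm wide and 92 mm high (8 to 100 mm above the table), 14 mm thick, its normal along the chest's -x. No handle, only a flat 3 mm brass strip at the top; push anywhere near the middle. When home, the face is 14 mm in front of the chest's front.
- remote_mid (a point): Centre of a flat black remote control, 150 x 42 x 18 mm, lying across the front end of the drawer, in front of the book; long side along its y.
- clock: Black twin-bell alarm clock, 84 mm wide, 124 mm tall, on the table left of the drawer's front; origin under its centre.
- tumbler: Drinking glass, 72 mm across, 85 mm tall, on the table right of the drawer's front; origin under its centre.
- carafe: Glass carafe with wooden lid, 92 mm across, 205 mm tall, on the table about 170 mm to the right of the drawer; origin under its centre.
- plant: Small potted plant, 80 mm across, about 145 mm tall, on the table left of the drawer; origin under its centre.
- tissue_box: White tissue box, 120 x 120 x 100 mm, left of the drawer; origin under its centre.
- glasses_case: Grey glasses case, 160 x 60 x 35 mm, right of the drawer; origin under its centre.
Not all that is in view belongs to the job. Leave any orange or yellow look-alike of the part that bears book_mid alone.

How it is judged:
By the outcome, as a careful person would: the job done as asked, in the order asked, and still so for the second after the job is handed in, with the robot touching nothing.
It also fails if it takes over 56 s, if anything falls off the work surface, if the arm or the gripper's body presses on something with over 40 N, if the wrist force passes 120 N, or if a joint passes its speed limit or range.

## Working session

There is one attempt and no reset: what is moved stays moved. The work goes in short steps, Python scripts to look and compute and a tool call to move; the robot and the scene stay as the last step left them, time stands still between calls to the robot, and variables do not carry over. Pictures are saved under pics/ and viewed, and the job is handed in when it is done.

Besides the shell and the picture viewer there is one more tool, called after "Emit:" in YAML: its name, and indented under it one key for each argument. carry_out: Moves the arm, as the interface text tells. Its arguments: {"type":"object","properties":{"moves":{"type":"array","items":{"type":"array","items":{"type":"number","minimum":-1,"maximum":1}}}},"required":["moves"]}

```bash
mkdir -p pics; ls; python3 - <<'E'
from workcell import bot, imaging, order
import cv2
for n in ("scene","side","wrist"):
    m=imaging.camera_model(n); print(n,m)
    im=imaging.camera(n); cv2.imwrite(f"pics/a_{n}.png",im[:,:,::-1])
print(bot.get_obs())
E
```

```text
pics
scene {'fovy': 47.75355376630299, 'cx': 267.60521577337005, 'cy': 189.06440683585348, 'eye': array([0.98688778, 0.81055332, 1.0157724 ]), 'rotation': array([0.09823585, 0.38166831, 0.88372079, 0.25242143])}
side {'fovy': 49.76998649869648, 'cx': 252.88899942581318, 'cy': 194.07653414871854, 'eye': array([ 0.29860404, -1.0228514 ,  0.87356387]), 'rotation': array([ 0.44335802, -0.03960393, -0.08442288,  0.89148078])}
wrist {'fovy': 58.357299561966386, 'cx': 252.73960536333686, 'cy': 188.27516620963192, 'eye': array([0.49981202, 0.07645245, 0.37381867]), 'rotation': array([-1.50029937e-01,  8.40149883e-04,  3.22638962e-04,  9.88681045e-01])}
{'clock': 0.15, 'joint_pos': array([ 2.20778712e-05,  2.41229054e-01,  4.01715022e-03,  1.33519954e+00,
       -4.61078204e-06,  1.57078457e+00]), 'joint_vel': array([ 4.95571944e-05, -1.92194932e-03,  2.40591904e-03, -5.78937820e-04,
        7.85252827e-05, -3.80031021e-04]), 'tau': array([-1.62746033e-03, -3.72633219e+01,  2.52638429e+01,  1.23480460e-02,
       -1.30651040e-05,  1.49362950e-05]), 'eef_pos': array([4.99553336e-01, 9.74497140e-06, 2.55616551e-01]), 'tool_rot': array([ 9.99999674e-01,  1.69191150e-05, -8.07558924e-04,  2.30955777e-06]), 'ft_force': array([ 0.08457968, -0.01032456, -0.11023945]), 'ft_torque': array([-0.02519262,  0.01959479, -0.0102047 ]), 'grip_width': 0.085846431973996}
```

View pics/a_scene.png

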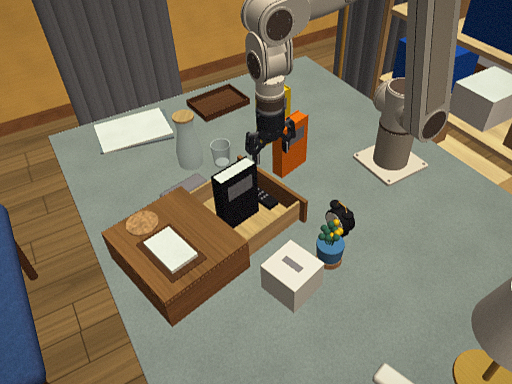

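View pics/a_side.png

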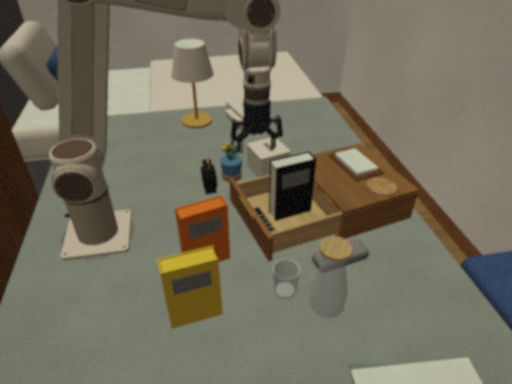

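View pics/a_wrist.png

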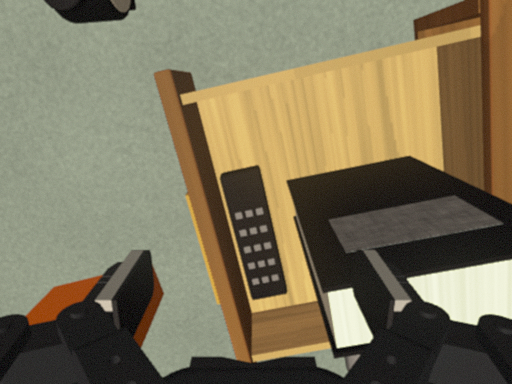

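```bash
cat > h.py <<'E'
import numpy as np, cv2
from workcell import bot, imaging, order
from scipy.spatial.transform import Rotation as R
def ray(m,u,v):
    f=192/np.tan(np.radians(m['fovy']/2))
    d=np.array([(u-m['cx'])/f,-(v-m['cy'])/f,-1.0])
    return m['eye'],R.from_quat(m['rotation']).apply(d)
def pl(m,u,v,z):
    e,d=ray(m,u,v); return e+d*(z-e[2])/d[2]
def proj(m,p):
    f=192/np.tan(np.radians(m['fovy']/2))
    q=R.from_quat(m['rotation']).inv().apply(np.asarray(p)-m['eye'])
    return m['cx']+f*q[0]/-q[2], m['cy']-f*q[1]/-q[2]
def crop(im,x0,y0,x1,y1,s,name):
    c=cv2.resize(im[y0:y1,x0:x1,::-1],None,fx=s,fy=s,interpolation=cv2.INTER_CUBIC)
    cv2.imwrite(name,c)
E
python3 - <<'E'
import cv2
from h import crop
a=cv2.imread('pics/a_scene.png')[:,:,::-1]; crop(a,100,120,360,310,3,'pics/b_scene.png')
a=cv2.imread('pics/a_side.png')[:,:,::-1]; crop(a,190,110,420,310,3,'pics/b_side.png')
E
```

```text
(no output)
```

View pics/b_scene.png

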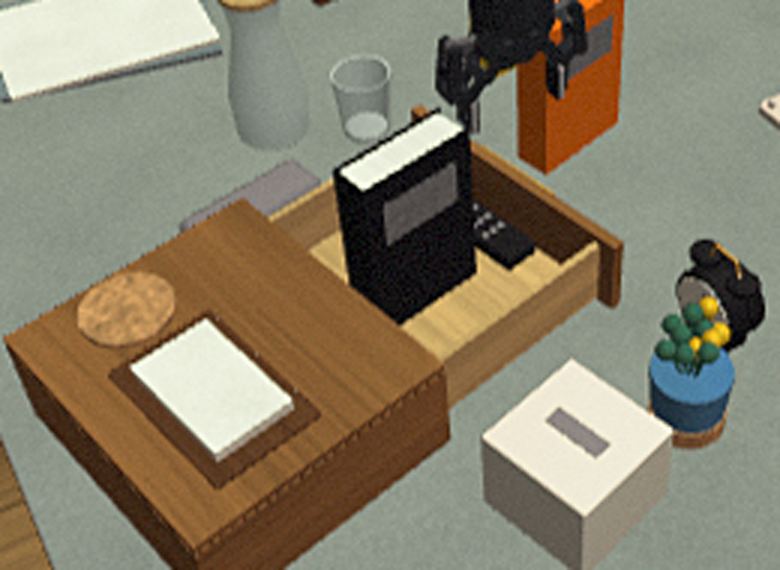

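View pics/b_side.png

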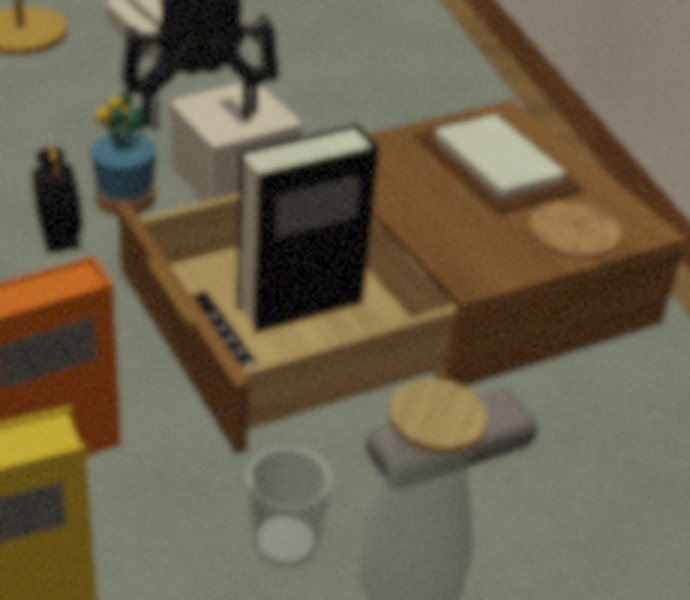

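```bash
python3 - <<'E'
from h import *
S=imaging.camera_model('scene');D=imaging.camera_model('side');W=imaging.camera_model('wrist')
s=lambda u,v,z:pl(S,100+u/3,120+v/3,z).round(4)
d=lambda u,v,z:pl(D,190+u/3,110+v/3,z).round(4)
w=lambda u,v,z:pl(W,u,v,z).round(4)
print('chest front top',s(240,200,.115),s(445,370,.115),'chest side',d(455,305,.115), d(665,238,.115), s(5,342,.115),s(195,552,.115))
print('front panel top L', s(621,242,.1),d(122,207,.1),'R',d(244,376,.1))
print('w front panel',w(155,72,.1),w(190,74,.1), w(252,362,.1))
print('book top scene',[s(*p,.222) for p in ((335,172),(352,192),(468,128),(440,113))])
print('book top side',[d(*p,.222) for p in ((243,158),(258,170),(376,143),(362,130))])
print('book foot side',[d(*p,.022) for p in ((258,327),(362,300))],'scene',[s(*p,.022) for p in ((402,322),(477,272),(350,292))])
print('book wrist foot?',w(333,352,.022), w(289,181,.222),w(410,157,.222))
print('left wall rim wrist',w(185,100,.09),w(480,30,.09))
print('remote wrist',[w(*p,.04) for p in ((222,174),(258,167),(286,293),(253,299))])
print('clock scene',s(720,350,0),'plant',s(685,435,0),'tissue',[s(*p,.1) for p in ((572,360),(482,436),(586,515),(672,433))])
print('tumbler side rim',[d(*p,.085) for p in ((248,478),(330,478),(290,450),(290,512))],'tumbler base',d(285,540,0), 'carafe lid',d(438,413,.205))
print('clock side base',d(62,248,0))
E
```

```text
chest front top [ 0.7278 -0.1589  0.115 ] [0.6609 0.1453 0.115 ] chest side [ 0.716  -0.1689  0.115 ] [ 0.9649 -0.1076  0.115 ] [ 0.9852 -0.0986  0.115 ] [0.919 0.2   0.115]
front panel top L [0.4276 0.086  0.1   ] [0.4291 0.0751 0.1   ] R [ 0.4998 -0.2118  0.1   ]
w front panel [0.4256 0.0832 0.1   ] [0.452  0.0818 0.1   ] [ 0.4988 -0.1887  0.1   ]
book top scene [array([ 0.6701, -0.0315,  0.222 ]), array([0.6691, 0.001 , 0.222 ]), array([ 0.5362, -0.0196,  0.222 ]), array([ 0.5476, -0.0534,  0.222 ])]
book top side [array([ 0.5351, -0.0389,  0.222 ]), array([ 0.5445, -0.0622,  0.222 ]), array([ 0.6692, -0.0375,  0.222 ]), array([ 0.6629, -0.0115,  0.222 ])]
book foot side [array([ 0.5512, -0.0592,  0.022 ]), array([ 0.6717, -0.037 ,  0.022 ])] scene [array([ 0.6333, -0.0012,  0.022 ]), array([ 0.5334, -0.0206,  0.022 ]), array([ 0.6595, -0.0668,  0.022 ])]
book wrist foot? [ 0.6004 -0.2483  0.022 ] [0.5163 0.0328 0.222 ] [0.5704 0.044  0.222 ]
left wall rim wrist [0.4452 0.0622 0.09  ] [0.6712 0.1137 0.09  ]
remote wrist [array([ 0.4685, -0.0123,  0.04  ]), array([ 0.5046, -0.0051,  0.04  ]), array([ 0.5368, -0.1504,  0.04  ]), array([ 0.4997, -0.1583,  0.04  ])]
clock scene [0.3711 0.1866 0.    ] plant [0.4649 0.252  0.    ] tissue [array([0.5522, 0.1858, 0.1   ]), array([0.6645, 0.2148, 0.1   ]), array([0.633, 0.328, 0.1  ]), array([0.5244, 0.2993, 0.1   ])]
tumbler side rim [array([ 0.4791, -0.3203,  0.085 ]), array([ 0.5474, -0.3335,  0.085 ]), array([ 0.5222, -0.2955,  0.085 ]), array([ 0.5048, -0.3634,  0.085 ])] tumbler base [ 0.5145 -0.3229  0.    ] carafe lid [ 0.6083 -0.3902  0.205 ]
clock side base [0.365  0.1477 0.    ]
```

Emit:
carry_out:
  moves:
    - [0,0,-0.35,0.1,1]
    - [0.15,0.05,-0.35,0.2,1]
    - [0.35,0.12,-0.35,0.3,1]
    - [0.55,0.2,-0.35,0.4,1]
    - [0.75,0.25,-0.35,0.5,1]
    - [0.9,0.29,-0.35,0.6,1]
    - [1,0.29,-0.35,0.7,1]
    - [1,0.29,-0.35,0.8,1]
    - [1,0.29,-0.35,0.853,1]
    - [1,0.29,-0.35,0.853,1]
    - [1,0.29,-0.35,0.853,1]

```text
clock: 1.25
eef_pos: [0.5999, -0.029, 0.2909]
tool_rot: [0.785, -0.62, -0.0, 0.0]
ft_force: [0.1, 0.0, 0.0]
grip_width: 0.0853
```

```bash
python3 - <<'E'
from h import *
o=bot.get_obs();print(o['joint_pos'].round(3),o['eef_pos'].round(4),R.from_quat(o['tool_rot']).as_matrix().round(3))
W=imaging.camera_model('wrist');print(W)
im=imaging.camera('wrist');cv2.imwrite('pics/c_w.png',im[:,:,::-1])
E
```

```text
[-0.048  0.439  0.377  1.509 -0.     2.859] [ 0.5999 -0.029   0.2909] [[ 0.232 -0.973 -0.001]
 [-0.973 -0.232  0.   ]
 [-0.     0.001 -1.   ]]
{'fovy': 58.357299561966386, 'cx': 252.73960536333686, 'cy': 188.27516620963192, 'eye': array([ 0.67399421, -0.01094662,  0.40919472]), 'rotation': array([-0.11793676,  0.09379282, -0.61251476,  0.77596359])}
```

View pics/c_w.png

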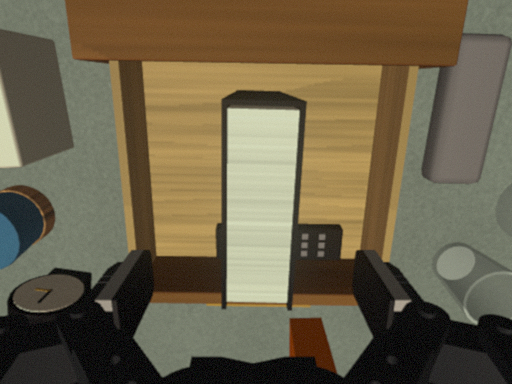

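```bash
python3 - <<'E'
from h import *
W=imaging.camera_model('wrist')
y=0.232
ex=np.array([np.cos(y),np.sin(y)]);ey=np.array([-ex[1],ex[0]])
def f(n,u,v,z):
    p=pl(W,u,v,z)[:2];print(n,p.round(4),'s,t',(p@ex).round(4),(p@ey).round(4))
f('rimL in',142,64,.09);f('rimL in',147,200,.09);f('rimL outer',110,64,.09);f('rimL out',133,250,.09)
f('rimR in',383,66,.09);f('rimR out',417,68,.09);f('rimR in',370,200,.09);f('rimR out',397,230,.09)
f('chestL',72,60,.115);f('chestR',463,67,.115)
for p in ((222,106),(306,104),(222,306),(293,308)): f('top',*p,.222)
f('panel top inner?',150,303,.1);f('panel',360,305,.1)
o=bot.get_obs()['eef_pos'][:2];print('tcp',o@ex,o@ey)
E
```

```text
rimL in [0.6653 0.0869] s,t 0.6675 -0.0684
rimL in [0.5412 0.0647] s,t 0.5415 -0.0615
rimL outer [0.6588 0.1141] s,t 0.6674 -0.0404
rimL out [0.4835 0.0709] s,t 0.4869 -0.0422
rimR in [ 0.7126 -0.1187] s,t 0.6662 -0.2793
rimR out [ 0.7179 -0.1482] s,t 0.6646 -0.3093
rimR in [ 0.592  -0.1486] s,t 0.542 -0.2808
rimR out [ 0.5679 -0.1858] s,t 0.5099 -0.3114
chestL [0.656  0.1344] s,t 0.6693 -0.0201
chestR [ 0.7238 -0.1733] s,t 0.6645 -0.3351
top [0.6578 0.0022] s,t 0.6407 -0.1491
top [ 0.6692 -0.0409] s,t 0.6418 -0.1937
top [ 0.5359 -0.0235] s,t 0.5161 -0.146
top [ 0.545 -0.068] s,t 0.5147 -0.1915
panel top inner? [0.432  0.0429] s,t 0.4303 -0.0576
panel [ 0.481  -0.1728] s,t 0.4283 -0.2787
tcp 0.5771121962705893 -0.16612165122644953
```

Emit:
carry_out:
  moves:
    - [0.04,0,0.3,0,1]
    - [0.04,0,0.6,0,1]
    - [0.04,0,0.8,0,1]
    - [0.04,0,0.93,0,1]
    - [0.04,0,0.93,0,1]
    - [0.04,0,0.93,0,0.3]
    - [0.04,0,0.93,0,0.1]
    - [0.04,0,0.93,0,0]
    - [0.04,0,0.93,0,-0.2]
    - [0.04,0,0.93,0,-0.4]
    - [0.04,0,0.93,0,-0.4]

```text
clock: 2.4
eef_pos: [0.6019, -0.0328, 0.1999]
tool_rot: [0.784, -0.621, 0.001, -0.001]
ft_force: [0.2, -0.3, 5.4]
grip_width: 0.0445
```

```bash
python3 - <<'E'
from h import *
o=bot.get_obs();print(o['joint_pos'].round(3),o['eef_pos'].round(4),o['grip_width'],o['ft_force'])
im=imaging.camera('wrist');cv2.imwrite('pics/d_w.png',im[:,:,::-1])
E
```

```text
[-0.055  0.47   0.189  1.287  0.     2.856] [ 0.6019 -0.0328  0.1999] 0.0444902733263881 [ 0.18009611 -0.31029713  5.3507087 ]
```

View pics/d_w.png

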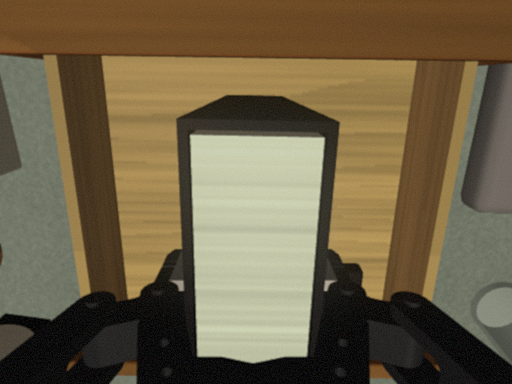

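Emit:
carry_out:
  moves:
    - [-0.04,0,0,0,-0.4]
    - [-0.12,0,0,0,-0.4]
    - [-0.22,0,0,0,-0.4]
    - [-0.32,0,0,0,-0.4]
    - [-0.42,0,0,0,-0.4]
    - [-0.52,0,0,0,-0.4]
    - [-0.62,0,0,0,-0.4]
    - [-0.72,0,0,0,-0.4]
    - [-0.8,0,0,0,-0.4]
    - [-0.86,0,0,0,-0.4]
    - [-0.9,0,0,0,-0.4]
    - [-0.92,0,0,0,-0.4]
    - [-0.92,0,0,0,-0.4]

```text
clock: 3.75
eef_pos: [0.5815, 0.0552, 0.2]
tool_rot: [0.784, -0.621, 0.003, 0.0]
ft_force: [3.0, -5.0, 6.9]
grip_width: 0.0442
```

```bash
python3 - <<'E'
from h import *
o=bot.get_obs();print(o['joint_pos'].round(3),o['eef_pos'].round(4),o['grip_width'],o['ft_force'])
im=imaging.camera('wrist');cv2.imwrite('pics/e_w.png',im[:,:,::-1])
im=imaging.camera('scene');crop(im,160,120,360,270,4,'pics/e_s.png')
E
```

```text
[ 0.097  0.432  0.129  1.264 -0.005  3.008] [0.5815 0.0552 0.2   ] 0.04415188608522131 [ 3.00870917 -5.00154263  6.85411254]
```

View pics/e_w.png

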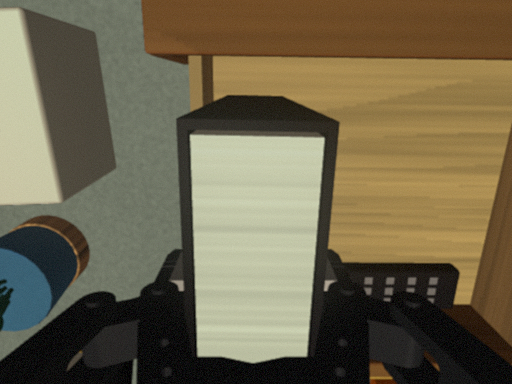

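View pics/e_s.png

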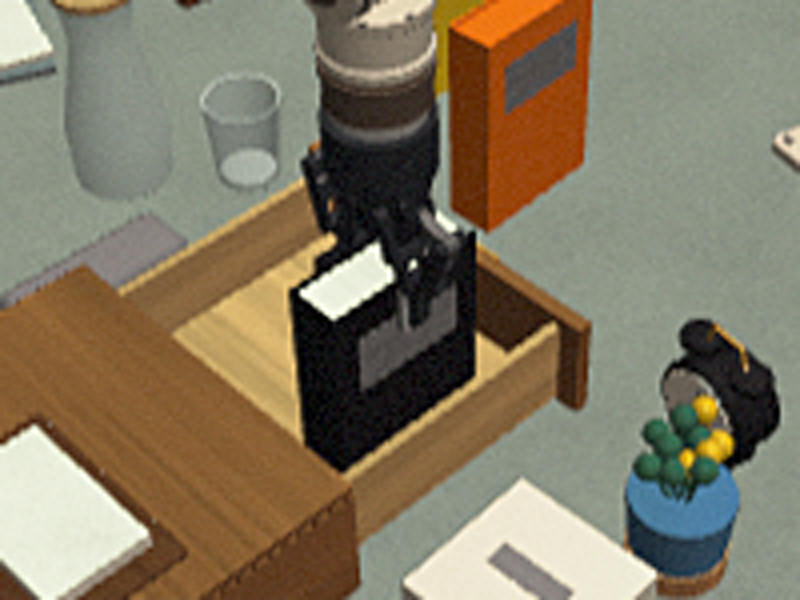

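Emit:
carry_out:
  moves:
    - [-0.02,0,0,0,-0.4]
    - [-0.04,0,0,0,-0.4]
    - [-0.05,0,0,0,-0.4]
    - [-0.05,0,0,0,-0.4]

```text
clock: 4.25
eef_pos: [0.5802, 0.0595, 0.2]
tool_rot: [0.783, -0.621, 0.004, 0.001]
ft_force: [3.2, -6.0, 8.2]
grip_width: 0.0445
```

Emit:
carry_out:
  moves:
    - [-0.01,0,0,0,-0.4]
    - [-0.02,0,0,0,-0.4]
    - [-0.03,0,0,0,-0.4]
    - [-0.03,0,0,0,-0.4]

```text
clock: 4.65
eef_pos: [0.5795, 0.062, 0.2]
tool_rot: [0.783, -0.622, 0.004, 0.001]
ft_force: [1.9, -7.4, 7.5]
grip_width: 0.0445
```

Emit:
carry_out:
  moves:
    - [-0.01,0,0,0,-0.4]
    - [-0.02,0,0,0,-0.4]
    - [-0.02,0,0,0,-0.4]

```text
clock: 4.95
eef_pos: [0.5789, 0.0641, 0.2]
tool_rot: [0.783, -0.622, 0.003, 0.001]
ft_force: [3.6, -6.6, 7.8]
grip_width: 0.0444
```

Emit:
carry_out:
  moves:
    - [-0.01,0,0,0,-0.4]
    - [-0.02,0,0,0,-0.4]
    - [-0.02,0,0,0,-0.4]

```text
clock: 5.25
eef_pos: [0.5786, 0.0657, 0.2]
tool_rot: [0.783, -0.622, 0.004, 0.001]
ft_force: [2.9, -7.4, 7.6]
grip_width: 0.0443
```

```bash
python3 - <<'E'
from h import *
im=imaging.camera('wrist');cv2.imwrite('pics/f_w.png',im[:,:,::-1])
im=imaging.camera('scene');crop(im,160,120,360,270,4,'pics/f_s.png')
E
```

```text
(no output)
```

View pics/f_s.png

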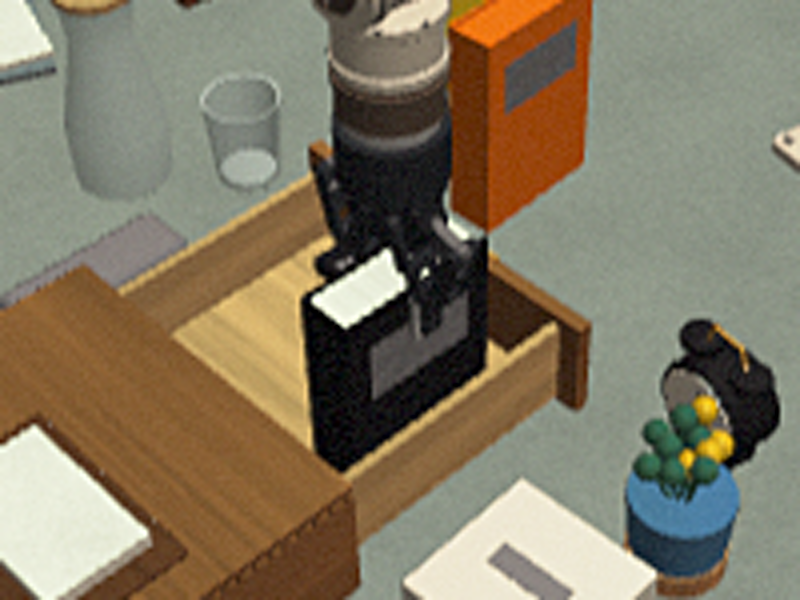

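View pics/f_w.png

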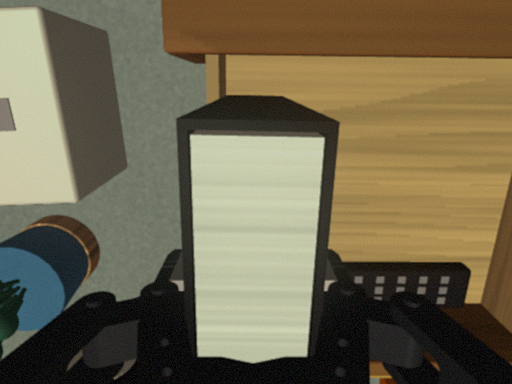

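Emit:
carry_out:
  moves:
    - [-0.01,0,0,0,-0.4]
    - [-0.02,0,0,0,-0.4]
    - [-0.02,0,0,0,-0.4]

```text
clock: 5.65
eef_pos: [0.5785, 0.0664, 0.2001]
tool_rot: [0.784, -0.621, 0.005, 0.002]
ft_force: [3.6, -12.1, 8.0]
grip_width: 0.0444
```

Emit:
carry_out:
  moves:
    - [-0.01,0,0,0,-0.4]
    - [-0.02,0,0,0,-0.4]
    - [-0.02,0,0,0,-0.4]

```text
clock: 5.95
eef_pos: [0.5784, 0.0671, 0.2002]
tool_rot: [0.783, -0.622, 0.006, 0.003]
ft_force: [4.9, -13.6, 7.7]
grip_width: 0.0443
```

Emit:
carry_out:
  moves:
    - [-0.01,0,0,0,-0.4]
    - [-0.02,0,0,0,-0.4]
    - [-0.02,0,0,0,-0.4]

```text
clock: 6.25
eef_pos: [0.5783, 0.0675, 0.2003]
tool_rot: [0.783, -0.622, 0.008, 0.004]
ft_force: [4.9, -18.0, 8.0]
grip_width: 0.0444
```

Emit:
carry_out:
  moves:
    - [0.01,0,0,0,-0.4]
    - [0.03,0,0,0,-0.4]
    - [0.03,0,0,0,0.2]
    - [0.03,0,0,0,0.4]
    - [0.03,0,0,0,0.7]
    - [0.03,0,0,0,0.9]
    - [0.03,0,0,0,1]
    - [0.03,0,0,0,1]
    - [0.03,0,-0.2,0,1]
    - [0.03,0,-0.5,0,1]
    - [0.03,0,-0.8,0,1]
    - [0.03,0,-0.9,0,1]
    - [0.03,0,-0.9,0,1]

```text
clock: 7.55
eef_pos: [0.5773, 0.0715, 0.29]
tool_rot: [0.784, -0.621, 0.001, -0.001]
ft_force: [0.8, 0.3, 0.1]
grip_width: 0.0855
```

```bash
python3 - <<'E'
from h import *
o=bot.get_obs();print(o['joint_pos'].round(3),o['eef_pos'].round(4),o['grip_width'],o['ft_force'])
W=imaging.camera_model('wrist')
im=imaging.camera('wrist');cv2.imwrite('pics/g_w.png',im[:,:,::-1])
y=0.232
ex=np.array([np.cos(y),np.sin(y),0]);ey=np.array([-ex[1],ex[0],0])
# predicted foot line at left wall etc
im=imaging.camera('side');crop(im,190,110,390,260,4,'pics/g_s.png')
E
```

```text
[0.123 0.395 0.307 1.48  0.    3.034] [0.5773 0.0715 0.29  ] 0.08551462796052078 [0.76337303 0.29111528 0.14531397]
```

View pics/g_w.png

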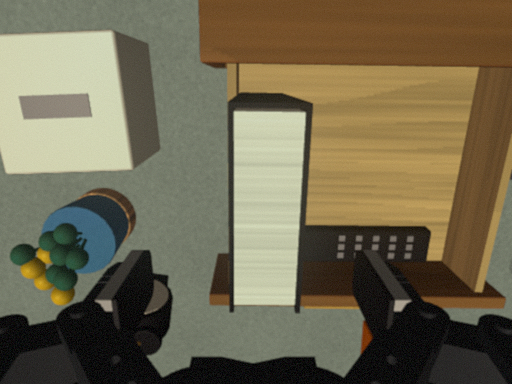

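View pics/g_s.png

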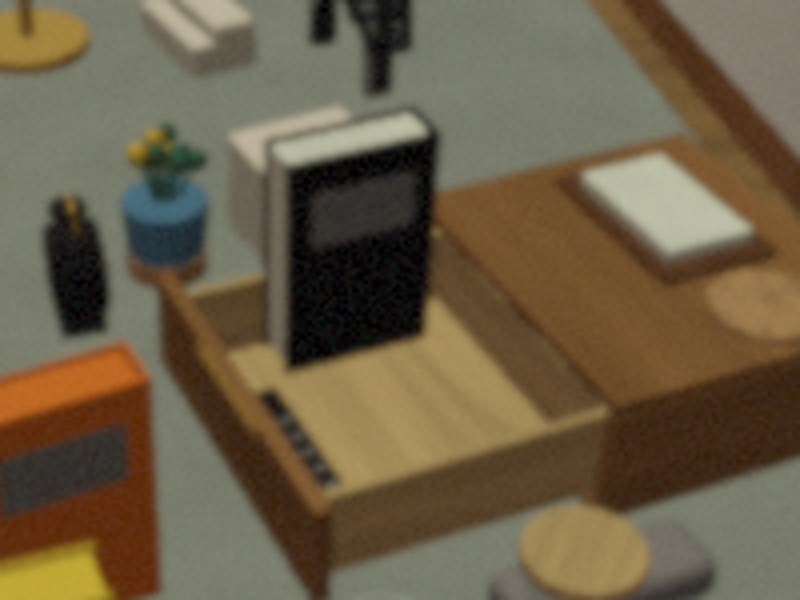

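```bash
python3 - <<'E'
from h import *
D=imaging.camera_model('side');W=imaging.camera_model('wrist')
y=0.232
ex=np.array([np.cos(y),np.sin(y)]);ey=np.array([-ex[1],ex[0]])
def f(n,m,u,v,z):
    p=pl(m,u,v,z)[:2];print(n,'s,t',(p@ex).round(4),(p@ey).round(4))
g=lambda n,u,v,z:f(n,D,190+u/4,110+v/4,z)
g('foot',288,367,.022);g('foot',424,333,.022);g('top',288,165,.222);g('top',434,130,.222)
g('rimR out front',330,492,.09);g('rimR out',606,410,.09)
g('left wall floor',232,345,.022)
for p in ((229,106),(312,106),(230,310),(300,311)): f('top w',W,*p,.222)
f('foot w',W,306,228,.022)
f('rimR in',W,478,68,.09);f('rimR out',W,508,68,.09);f('rimL out',W,227,66,.09)
o=bot.get_obs()['eef_pos'][:2];print('tcp',o@ex,o@ey)
E
```

```text
foot s,t 0.5197 -0.0864
foot s,t 0.6454 -0.0917
top s,t 0.5149 -0.0926
top s,t 0.6406 -0.0922
rimR out front s,t 0.4498 -0.3043
rimR out s,t 0.6752 -0.3078
left wall floor s,t 0.4893 -0.0397
top w s,t 0.6408 -0.0502
top w s,t 0.6408 -0.0933
top w s,t 0.5159 -0.0482
top w s,t 0.5151 -0.0922
foot w s,t 0.4829 -0.1267
rimR in s,t 0.6637 -0.2573
rimR out s,t 0.6637 -0.2833
rimL out s,t 0.6654 -0.0401
tcp 0.5769572034437495 -0.06304821972878939
```

Emit:
carry_out:
  moves:
    - [-0.1,0,0,-0.09,0]
    - [-0.2,0,0,-0.18,-1]
    - [-0.3,0,0,-0.27,-1]
    - [-0.4,0,0,-0.36,-1]
    - [-0.48,0,0,-0.45,-1]
    - [-0.48,0,0,-0.54,-1]
    - [-0.48,0,0,-0.63,-1]
    - [-0.48,0,0,-0.72,-1]
    - [-0.48,0,0,-0.81,-1]
    - [-0.48,0,0,-0.9,-1]
    - [-0.48,0,0,-1,-1]
    - [-0.48,0,0,-1,-1]
    - [-0.48,0,0,-1,-1]

```text
clock: 8.95
eef_pos: [0.5649, 0.1179, 0.2868]
tool_rot: [0.994, 0.114, -0.001, 0.0]
ft_force: [0.3, -0.2, -1.0]
grip_width: 0.0002
```

```bash
python3 - <<'E'
from h import *
o=bot.get_obs();print(o['joint_pos'].round(3),o['eef_pos'].round(4),R.from_quat(o['tool_rot']).as_matrix().round(3),o['grip_width'])
im=imaging.camera('wrist');cv2.imwrite('pics/h_w.png',im[:,:,::-1])
y=0.232
ex=np.array([np.cos(y),np.sin(y)]);ey=np.array([-ex[1],ex[0]])
o=bot.get_obs()['eef_pos'][:2];print('tcp',o@ex,o@ey)
E
```

```text
[0.206 0.39  0.293 1.476 0.    1.549] [0.5649 0.1179 0.2868] [[ 0.974  0.226 -0.003]
 [ 0.226 -0.974 -0.001]
 [-0.003 -0.    -1.   ]] 0.00021003481176362317
tcp 0.5769589660395913 -0.015145364569140925
```

View pics/h_w.png

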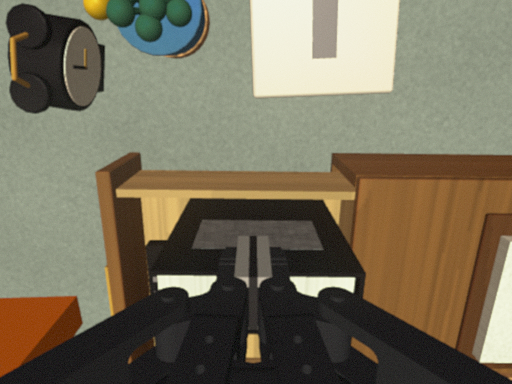

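Emit:
carry_out:
  moves:
    - [0,0,0.3,0,-1]
    - [0,0,0.6,0,-1]
    - [0,0,0.72,0,-1]
    - [0,0.08,0.72,0,-1]
    - [0,0.16,0.72,0,-1]
    - [0,0.22,0.72,0,-1]
    - [0,0.28,0.72,0,-1]
    - [0,0.34,0.72,0,-1]
    - [0,0.4,0.72,0,-1]
    - [0,0.4,0.72,0,-1]

```text
clock: 10.0
eef_pos: [0.5749, 0.0781, 0.2165]
tool_rot: [0.993, 0.115, 0.0, 0.0]
ft_force: [-1.1, 0.4, 0.7]
grip_width: -0.0001
```

```bash
python3 - <<'E'
from h import *
im=imaging.camera('side');crop(im,190,110,390,260,4,'pics/i_s.png')
E
```

```text
(no output)
```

View pics/i_s.png

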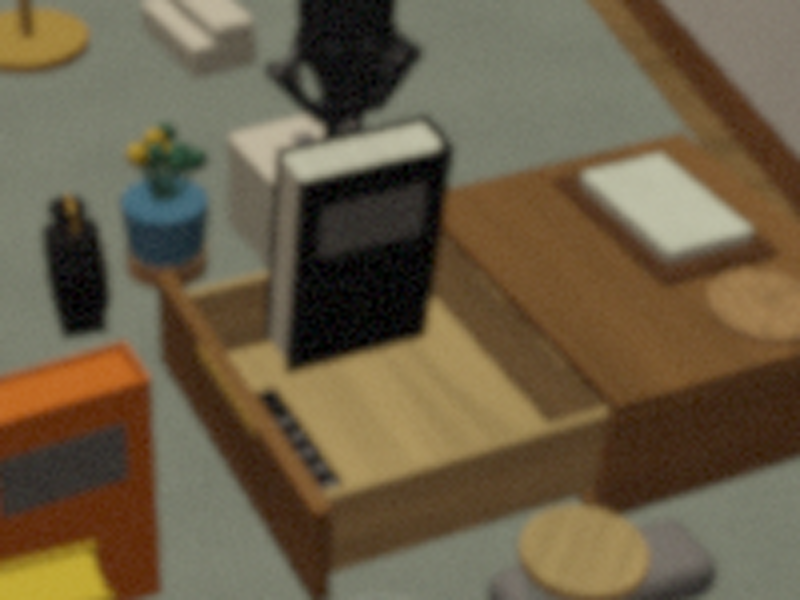

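Emit:
carry_out:
  moves:
    - [0,0.06,0,0,-1]
    - [0,0.12,0,0,-1]
    - [0,0.18,0,0,-1]
    - [0,0.24,0,0,-1]
    - [0,0.3,0,0,-1]
    - [0,0.36,0,0,-1]
    - [0,0.4,0,0,-1]
    - [0,0.4,0,0,-1]
    - [0,0.4,0,0,-1]
    - [0,0.4,0,0,-1]
    - [0,0.4,0,0,-1]
    - [0,0.4,0,0,-1]

```text
clock: 11.25
eef_pos: [0.5837, 0.0404, 0.2164]
tool_rot: [0.993, 0.115, 0.0, 0.0]
ft_force: [-0.2, -0.4, -0.1]
grip_width: -0.0002
```

```bash
python3 - <<'E'
from h import *
im=imaging.camera('side');crop(im,190,110,390,260,4,'pics/j_s.png')
E
```

```text
(no output)
```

View pics/j_s.png

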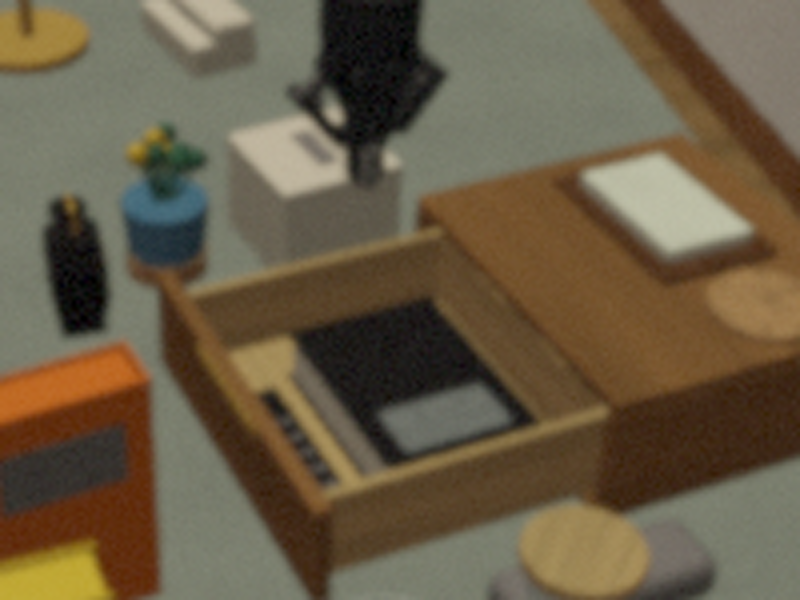

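```bash
python3 - <<'E'
from h import *
S=imaging.camera_model('scene');D=imaging.camera_model('side')
y=0.232
ex=np.array([np.cos(y),np.sin(y)]);ey=np.array([-ex[1],ex[0]])
def f(n,m,u,v,z):
    p=pl(m,u,v,z)[:2];print(n,p.round(3),'s,t',(p@ex).round(4),(p@ey).round(4))
f('or scene foot',S,100+545/3,120+172/3,0);f('or',S,100+620/3,120+122/3,0);f('or',S,100+518/3,120+155/3,0)
f('or side top L',D,178,209,.2);f('or side top R',D,190+110/3,110+280/3,.2);f('or top back',D,190+95/3,110+260/3,.2)
f('or side foot',D,190+118/3,110+445/3,0);f('or foot',D,184,270,0)
im=imaging.camera('scene');crop(im,160,120,360,270,4,'pics/k_s.png')
o=bot.get_obs()['eef_pos'][:2];print('tcp',o@ex,o@ey)
E
```

```text
or scene foot [ 0.375 -0.135] s,t 0.3337 -0.2172
or [ 0.249 -0.162] s,t 0.2053 -0.2147
or [ 0.385 -0.177] s,t 0.3343 -0.2609
or side top L [ 0.26  -0.174] s,t 0.2127 -0.2291
or side top R [ 0.386 -0.175] s,t 0.3355 -0.2588
or top back [ 0.377 -0.144] s,t 0.3337 -0.2265
or side foot [ 0.385 -0.179] s,t 0.3332 -0.2628
or foot [ 0.253 -0.2  ] s,t 0.2002 -0.2525
tcp 0.5773618864128691 -0.0950025443903043
```

View pics/k_s.png

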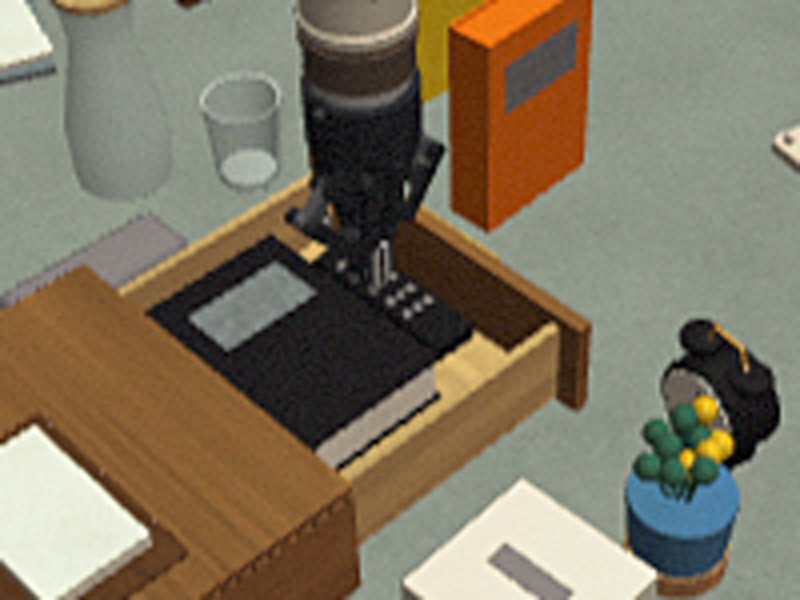

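Emit:
carry_out:
  moves:
    - [-0.1,0.06,0,-0.09,-1]
    - [-0.2,0.15,0,-0.18,-1]
    - [-0.35,0.25,0,-0.27,-1]
    - [-0.5,0.35,0,-0.36,-1]
    - [-0.65,0.45,0,-0.45,-1]
    - [-0.8,0.55,0,-0.54,-1]
    - [-0.9,0.55,0,-0.63,-1]
    - [-1,0.55,0,-0.72,-1]
    - [-1,0.55,0,-0.81,-1]
    - [-1,0.55,0,-0.9,-1]
    - [-1,0.55,0,-1,-1]
    - [-1,0.55,0,-1,-1]
    - [-1,0.55,0,-1,-1]

```text
clock: 12.65
eef_pos: [0.499, -0.0363, 0.2164]
tool_rot: [0.622, 0.783, 0.0, 0.0]
ft_force: [-0.2, -0.7, 0.5]
grip_width: 0.0001
```

```bash
python3 - <<'E'
from h import *
S=imaging.camera_model('scene')
y=0.232
ex=np.array([np.cos(y),np.sin(y)]);ey=np.array([-ex[1],ex[0]])
for u,v in ((435,368),(317,447),(275,238),(150,312)):
    p=pl(S,160+u/4,120+v/4,.067)[:2];print((p@ex).round(4),(p@ey).round(4))
o=bot.get_obs();print(o['joint_pos'].round(3),R.from_quat(o['tool_rot']).as_matrix().round(3));o=o['eef_pos'];print('tcp',o[:2]@ex,o[:2]@ey,o[2])
im=imaging.camera('side');crop(im,190,110,390,260,4,'pics/l_s.png')
E
```

```text
0.5263 -0.0857
0.6408 -0.0912
0.5148 -0.2822
0.6392 -0.2875
[-0.073  0.262 -0.072  1.236  0.    -0.301] [[-0.226  0.974  0.   ]
 [ 0.974  0.226  0.   ]
 [-0.     0.    -1.   ]]
tcp 0.47728826365703403 -0.15002362530541352 0.21636495622267826
```

View pics/l_s.png

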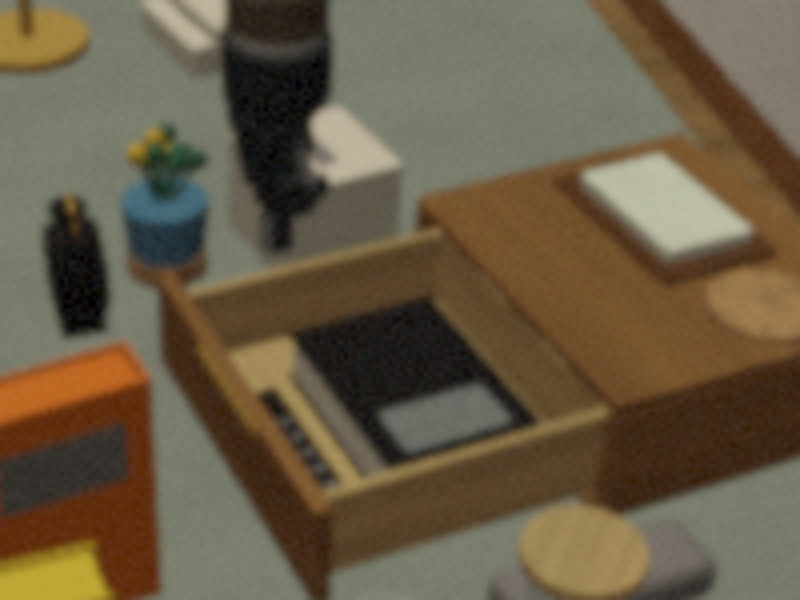

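Emit:
carry_out:
  moves:
    - [0,-0.3,0,0,-1]
    - [0,-0.6,0,0,-1]
    - [0,-0.85,0,0,-1]
    - [0,-0.85,0,0,-1]
    - [0,-0.85,0.3,0,-1]
    - [0,-0.85,0.6,0,-1]
    - [0,-0.85,0.9,0,-1]
    - [0,-0.85,1,0,-1]
    - [0,-0.85,1,0,-1]

```text
clock: 13.6
eef_pos: [0.4156, -0.0555, 0.1152]
tool_rot: [0.621, 0.784, -0.001, -0.001]
ft_force: [-0.9, 0.3, -0.0]
grip_width: -0.0001
```

Emit:
carry_out:
  moves:
    - [0,0,0.2,0,-1]
    - [0,0.05,0.26,0,-1]
    - [0,0.15,0.26,0,-1]
    - [0,0.22,0.26,0,-1]
    - [0,0.28,0.26,0,-1]
    - [0,0.33,0.26,0,-1]
    - [0,0.38,0.26,0,-1]
    - [0,0.44,0.26,0,-1]
    - [0,0.5,0.26,0,-1]
    - [0,0.56,0.26,0,-1]
    - [0,0.62,0.26,0,-1]

```text
clock: 14.7
eef_pos: [0.477, -0.0416, 0.0903]
tool_rot: [0.621, 0.784, -0.0, 0.0]
ft_force: [-3.2, -2.0, 1.5]
grip_width: 0.0001
```

```bash
python3 - <<'E'
from h import *
y=0.232
ex=np.array([np.cos(y),np.sin(y)]);ey=np.array([-ex[1],ex[0]])
o=bot.get_obs();print(o['joint_pos'].round(3));o=o['eef_pos'];print('tcp',o[:2]@ex,o[:2]@ey,o[2])
im=imaging.camera('side');crop(im,170,110,370,260,4,'pics/m_s.png')
im=imaging.camera('wrist');cv2.imwrite('pics/m_w.png',im[:,:,::-1])
E
```

```text
[-0.087  0.343 -0.322  0.906 -0.    -0.318]
tcp 0.4546827537875767 -0.15019106478505845 0.09025232971694751
```

View pics/m_s.png

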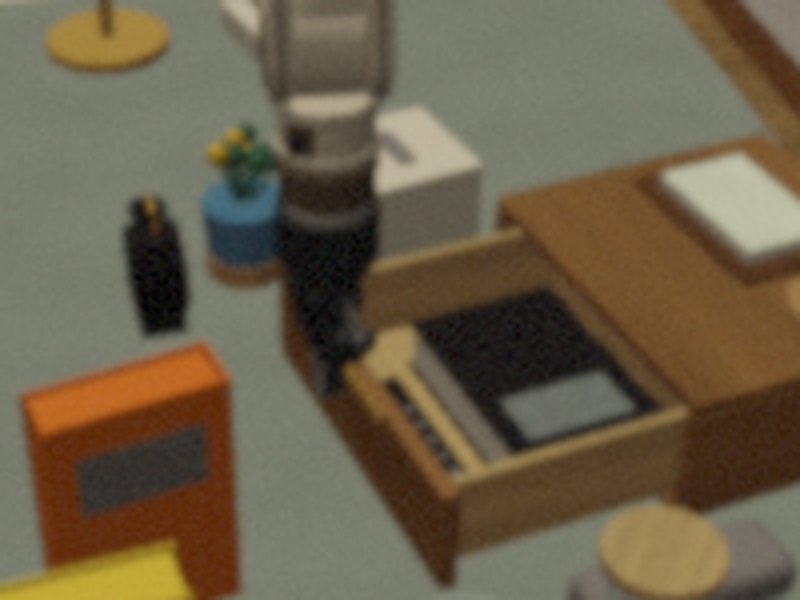

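View pics/m_w.png

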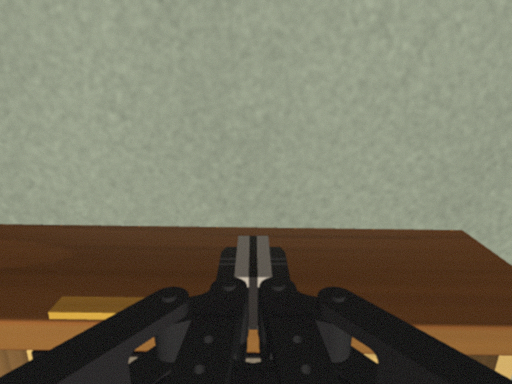

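Emit:
carry_out:
  moves:
    - [0,0.06,0,0,-1]
    - [0,0.12,0,0,-1]
    - [0,0.18,0,0,-1]
    - [0,0.24,0,0,-1]
    - [0,0.3,0,0,-1]
    - [0,0.36,0,0,-1]
    - [0,0.42,0,0,-1]
    - [0,0.48,0,0,-1]
    - [0,0.54,0,0,-1]
    - [0,0.6,0,0,-1]
    - [0,0.66,0,0,-1]
    - [0,0.72,0,0,-1]
    - [0,0.78,0,0,-1]
    - [0,0.84,0,0,-1]
    - [0,0.9,0,0,-1]
    - [0,0.96,0,0,-1]
    - [0,1,0,0,-1]

```text
clock: 16.5
eef_pos: [0.5747, -0.0184, 0.0904]
tool_rot: [0.621, 0.784, 0.0, 0.0]
ft_force: [-2.9, -4.1, 1.1]
grip_width: -0.0003
```

Emit:
carry_out:
  moves:
    - [0,0.06,0,0,-1]
    - [0,0.12,0,0,-1]
    - [0,0.18,0,0,-1]
    - [0,0.24,0,0,-1]
    - [0,0.3,0,0,-1]
    - [0,0.36,0,0,-1]
    - [0,0.42,0,0,-1]
    - [0,0.48,0,0,-1]
    - [0,0.54,0,0,-1]
    - [0,0.6,0,0,-1]
    - [0,0.65,0,0,-1]
    - [0,0.7,0,0,-1]
    - [0,0.75,0,0,-1]
    - [0,0.78,0,0,-1]
    - [0,0.8,0,0,-1]
    - [0,0.8,0,0,-1]

```text
clock: 18.1
eef_pos: [0.6524, 0.0002, 0.0903]
tool_rot: [0.621, 0.784, 0.001, -0.0]
ft_force: [-0.4, -0.7, 0.3]
grip_width: -0.0
```

```bash
python3 - <<'E'
from h import *
y=0.232
ex=np.array([np.cos(y),np.sin(y)]);ey=np.array([-ex[1],ex[0]])
o=bot.get_obs();print(o['joint_pos'].round(3));o=o['eef_pos'];print('tcp',o[:2]@ex,o[:2]@ey,o[2])
im=imaging.camera('side');crop(im,220,110,420,260,4,'pics/n_s.png')
im=imaging.camera('wrist');cv2.imwrite('pics/n_w.png',im[:,:,::-1])
E
```

```text
[-0.000e+00  6.460e-01  1.910e-01  1.116e+00  1.000e-03 -2.310e-01]
tcp 0.6349193402079205 -0.14981094457707061 0.09028597607390074
```

View pics/n_s.png

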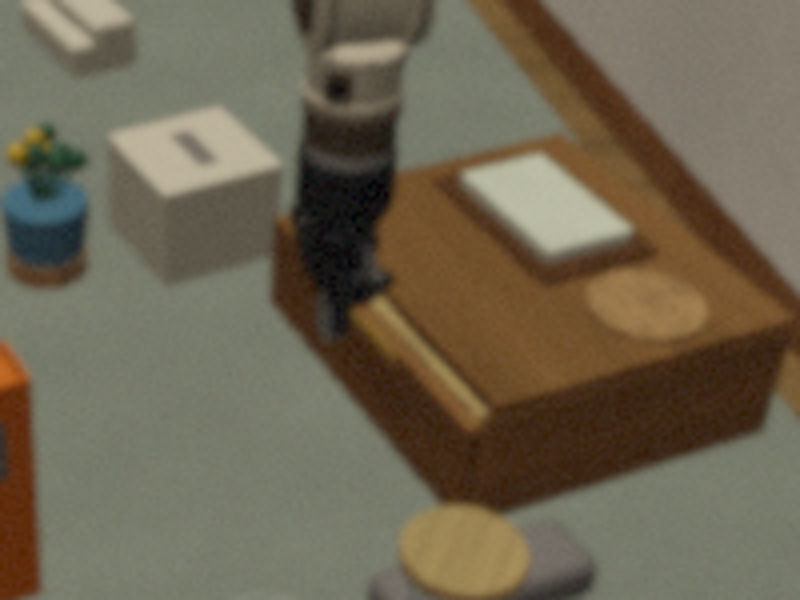

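View pics/n_w.png

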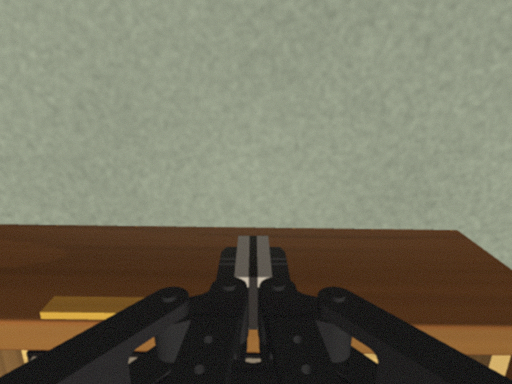

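Emit:
carry_out:
  moves:
    - [0,0.04,0,0,-1]
    - [0,0.07,0,0,-1]
    - [0,0.1,0,0,-1]
    - [0,0.1,0,0,-1]

```text
clock: 18.6
eef_pos: [0.6601, 0.0021, 0.0903]
tool_rot: [0.621, 0.784, -0.001, -0.001]
ft_force: [-7.4, -0.7, 4.4]
grip_width: -0.0
```

Emit:
carry_out:
  moves:
    - [0,0.02,0,0,-1]
    - [0,0.03,0,0,-1]
    - [0,0.03,0,0,-1]

```text
clock: 18.9
eef_pos: [0.6602, 0.0021, 0.0903]
tool_rot: [0.621, 0.784, -0.003, -0.003]
ft_force: [-14.8, -1.4, 9.4]
grip_width: 0.0004
```

Emit:
carry_out:
  moves:
    - [0,0.02,0,0,-1]
    - [0,0.03,0,0,-1]
    - [0,0.03,0,0,-1]

```text
clock: 19.2
eef_pos: [0.6602, 0.0021, 0.0903]
tool_rot: [0.621, 0.784, -0.006, -0.005]
ft_force: [-22.8, -3.6, 15.4]
grip_width: -0.0001
```

```bash
python3 - <<'E'
from h import *
im=imaging.camera('side');crop(im,220,110,420,260,4,'pics/o_s.png')
E
```

```text
(no output)
```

View pics/o_s.png

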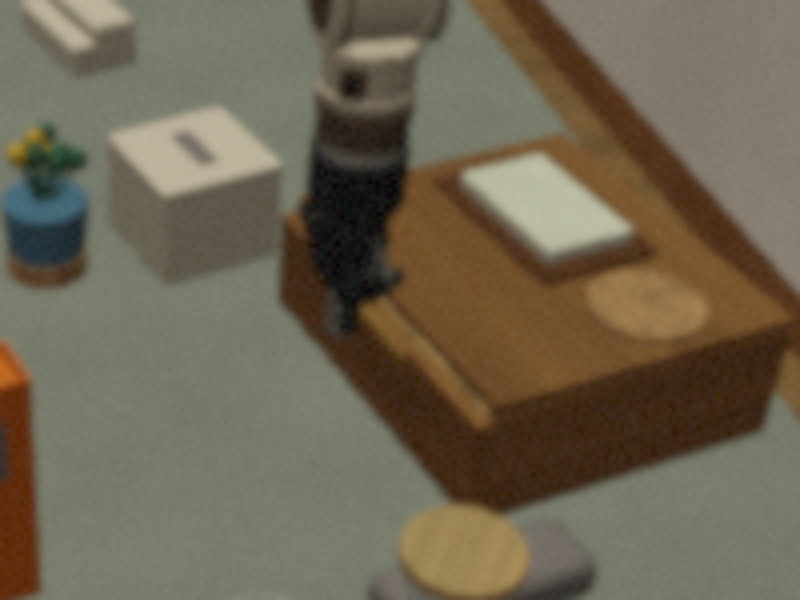

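Emit:
carry_out:
  moves:
    - [0,-0.05,0,0,-1]
    - [0,-0.15,0,0,-1]
    - [0,-0.35,0,0,-1]
    - [0,-0.6,0,0,-1]
    - [0,-0.8,0,0,-1]
    - [0,-0.8,0,0,-1]

```text
clock: 19.85
eef_pos: [0.5881, -0.0152, 0.0905]
tool_rot: [0.621, 0.784, -0.0, -0.0]
ft_force: [0.6, 1.2, -0.6]
grip_width: 0.0
```

```bash
python3 - <<'E'
from h import *
im=imaging.camera('side');crop(im,270,130,390,220,6,'pics/p_s.png')
im=imaging.camera('scene');crop(im,90,130,290,280,4,'pics/p_c.png')
im=imaging.camera('wrist');cv2.imwrite('pics/p_w.png',im[:,:,::-1])
E
```

```text
(no output)
```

View pics/p_s.png

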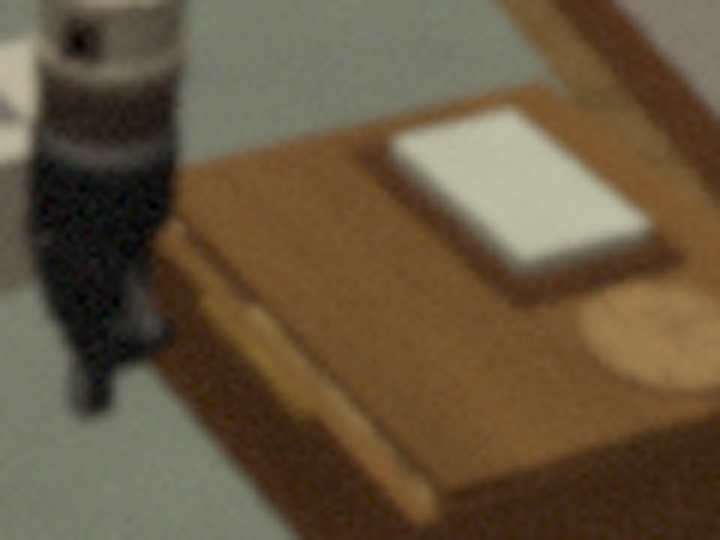

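View pics/p_c.png

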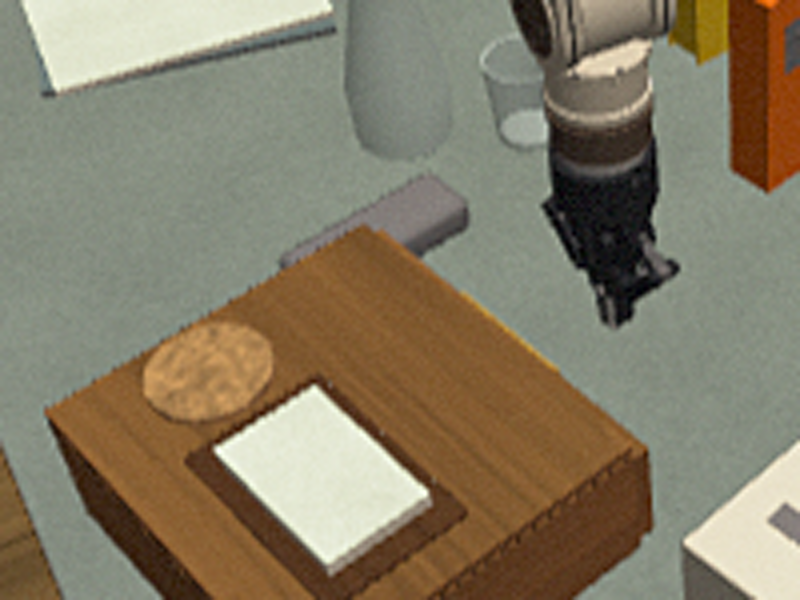

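View pics/p_w.png

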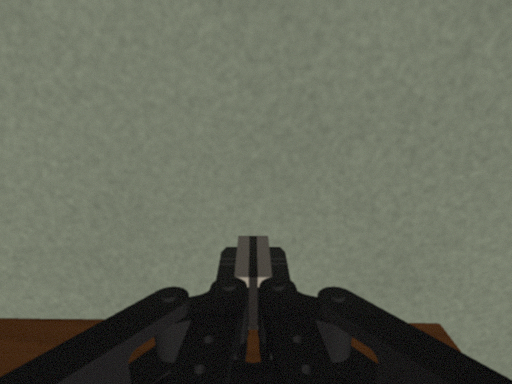

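```bash
python3 - <<'E'
from h import *
D=imaging.camera_model('side');S=imaging.camera_model('scene')
y=0.232
ex=np.array([np.cos(y),np.sin(y)]);ey=np.array([-ex[1],ex[0]])
im=imaging.camera('side');crop(im,320,170,360,230,10,'pics/q_s.png')
for t in (-.1,-.2,-.3,-.32):
  for q in(0.672,):
    pass
def f(n,m,u,v,z):
    p=pl(m,u,v,z)[:2];print(n,'s,t',(p@ex).round(4),(p@ey).round(4))
f('face top R',D,270+418/6,130+523/6,.1);f('chest top R',D,270+440/6,130+490/6,.115)
f('face top mid',D,270+300/6,130+415/6,.1);f('face top upper',D,270+205/6,130+300/6,.1)
f('chest edge',D,270+300/6,130+330/6,.115);f('chest edge',D,270+380/6,130+425/6,.115)
f('strip S',S,90+510/4,130+325/4,.1)
E
```

```text
face top R s,t 0.6507 -0.3331
chest top R s,t 0.6623 -0.331
face top mid s,t 0.6434 -0.2371
face top upper s,t 0.6498 -0.129
chest edge s,t 0.6698 -0.1911
chest edge s,t 0.6638 -0.2763
strip S s,t 0.6501 -0.1724
```

View pics/q_s.png

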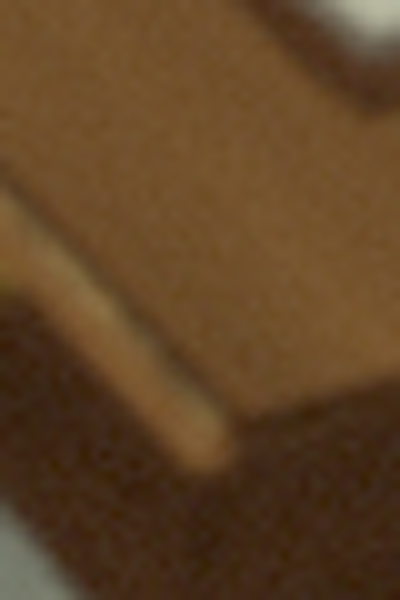

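Emit:
carry_out:
  moves:
    - [0,0.1,-0.12,0,-1]
    - [0,0.3,-0.12,0,-1]
    - [0,0.5,-0.12,0,-1]
    - [0,0.65,-0.12,0,-1]
    - [0,0.7,-0.12,0,-1]
    - [0,0.73,-0.12,0,-1]
    - [0,0.75,-0.12,0,-1]
    - [0,0.77,-0.12,0,-1]
    - [0,0.78,-0.12,0,-1]
    - [0,0.78,-0.12,0,-1]

```text
clock: 21.05
eef_pos: [0.6604, 0.0018, 0.1019]
tool_rot: [0.621, 0.784, -0.004, -0.004]
ft_force: [-12.5, -2.0, 6.9]
grip_width: 0.0004
```

Emit:
carry_out:
  moves:
    - [0,0.02,0,0,-1]
    - [0,0.03,0,0,-1]
    - [0,0.03,0,0,-1]

```text
clock: 21.35
eef_pos: [0.6605, 0.0018, 0.1019]
tool_rot: [0.621, 0.783, -0.006, -0.006]
ft_force: [-20.4, -4.5, 12.5]
grip_width: 0.0004
```

Emit:
carry_out:
  moves:
    - [0,-0.05,0,0,-1]
    - [0,-0.2,0,0,-1]
    - [0,-0.5,0,0,-1]
    - [0,-0.8,-0.1,0,-1]
    - [0,-0.9,-0.5,0,-1]
    - [0,-0.9,-0.9,0,-1]
    - [0,-0.9,-1,0,-1]
    - [0,-0.9,-1,0,-1]

```text
clock: 22.15
eef_pos: [0.5822, -0.0172, 0.2051]
tool_rot: [0.621, 0.784, 0.002, 0.002]
ft_force: [-0.1, 0.1, 0.1]
grip_width: -0.0002
```

```bash
python3 - <<'E'
from h import *
im=imaging.camera('side');crop(im,150,100,420,330,2.9,'pics/r_s.png')
im=imaging.camera('scene');cv2.imwrite('pics/r_c.png',im[:,:,::-1])
im=imaging.camera('wrist');cv2.imwrite('pics/r_w.png',im[:,:,::-1])
W=imaging.camera_model('wrist');print(bot.get_obs()['eef_pos'])
E
```

```text
[ 0.57987031 -0.01703656  0.20059135]
```

View pics/r_s.png

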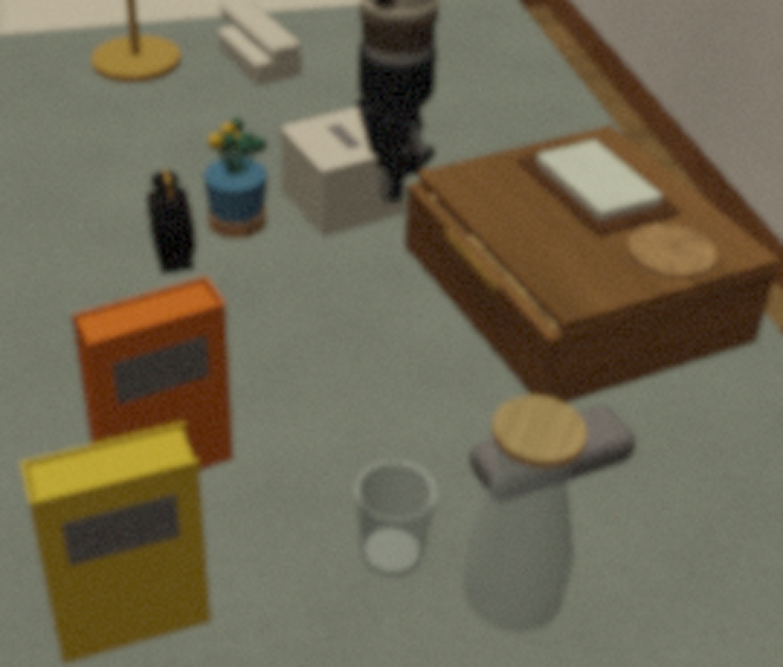

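View pics/r_c.png

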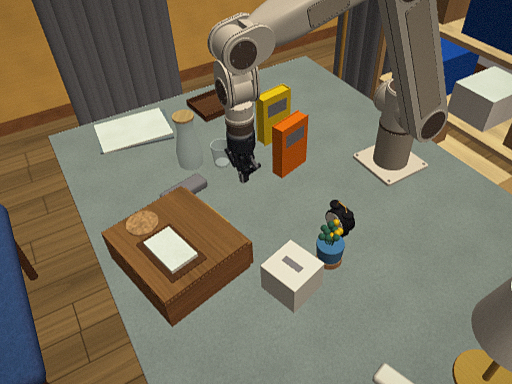

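View pics/r_w.png

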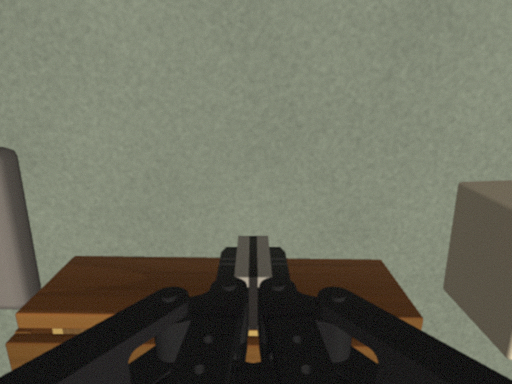

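The drawer is shut, the other objects stand where they were, and the arm is clear of everything, so I'm handing in the job.

```bash
python3 -c "
from workcell import order
print(order.job_done())"
```

```text
the job is handed in; nothing more can be done
None
```

The book is lying flat in the drawer and the drawer is shut. I handed the job in at about 22 s of the 56 s allowed; the hand-in gives no verdict.

- **Shifting the book:** I gripped the black book near its top and slid it upright to the left wall. The side force rose to about 18 N when it touched. I then let go and checked in the pictures that it still stood upright against the wall, within about 3 mm.
- **Tipping it:** With the jaws shut I pushed near its top to the right until it fell. The scene view, reading its upper cover at 67 mm above the table, gave a flat book about 200 mm long, inside the drawer.
- **Closing the drawer:** I pushed the front in at about 0.06 m/s. It stopped hard at the same place (within about 0.3 mm) at two push heights, with about 25 N on the wrist at most.

**Last checks:**
- The pictures put the front face about 12 mm or more ahead of the chest, with scatter from blur, against the expected 14 mm. My first estimate of the shut position was about 7 mm further in. The face measured from the final pictures agrees with the hard stop, so I took it as fully home.
- The remote was still in place in front of the book in the last pictures before the push. Neither it nor the book could be seen once the drawer was shut.
- The clock, tumbler, carafe, plant, tissue box, glasses case and the orange and yellow books looked unmoved, and the arm was touching nothing.

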